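# Hang the blue nut driver back on the rack

## Robot

A 6-joint arm with a two-finger parallel gripper is mounted at the origin on the work surface. World frame = base frame: x ahead of the robot, y to its left, z up, the work surface at z = 0. Lengths are in m, angles in rad, forces in N, time in s.
With the tool pointing down it reaches from about 0.325 to 0.925 m from the base axis. Payload 3.1 kg.
Tool frame: the origin (TCP) lies at the very end of the fingers, on their centre line; the grasp point (between the pads) lies 19 mm behind it; z points along the fingers, y is the line along which they close (so a half turn about z gives the same grasp; the last joint's range is limited). The gripper opens to 85 mm and grips with 20 to 120 N. Pads are 22 mm wide; open, the fingers measure 114 mm over their backs; the gripper's body (76 mm by 85 mm) begins 54 mm behind the grasp point. The pads swing forward as they close: fully open they stand 13 mm farther back than shut.
Start: joints at [0.989, 0.217, 1.613, -0, 1.311, -0.112], TCP at [0.283, 0.557, 0.231] pointing down, gripper open.
Joint ranges: [-2.75, 2.75], [-0.78, 2.1], [0.31, 2.55], [-1.13, 4.27], [0.13, 2.63], [-2.58, 2.58]. Speed limits (rad/s): [2.79, 2.79, 3.14, 3.14, 3.14, 3.14].

## Interface

Orientations are given as a unit quaternion [x, y, z, w].
In Python, from plant import manip gives the robot as it stands. Calls block until the motion is done:
- manip.move_to(position, orientation): joint-space move of the TCP to a pose.
- manip.move_straight(position, rotation=None, velocity=0.15, force_limit=None): straight line of the TCP; rotation=None keeps the orientation; velocity is the mean speed in m/s. With force_limit (N) it stops when the force on the tool has changed by that much, and returns True; else False.
- manip.move_joints(angles): joint-space move.
- manip.command_gripper(opening, f_grip=None): finger opening in m; f_grip is the grip in N (None keeps the last); returns when the fingers have stopped.
- manip.sleep(seconds).
- manip.inverse_kinematics(position, orientation): joint angles nearest the present ones, or None.
- manip.get_obs(): the state.
- manip.read_camera(name): name is "side" or "top"; returns a dict with "img" (384x512x3 uint8, red, green, blue), "mtx" (3x3 intrinsics, pixels), "k1" (the pictures are not rectified: a ray, as slopes to the right and down, at radius r is drawn at 1 + k1 r^2 times it, then the intrinsics apply), "camera_from_world" (4x4, takes a point from world to camera coordinates). Camera axes: x right, y down, z forward; pixel columns grow to the right and rows downward; lengths in m; the calibration is good to about 2 mm. A picture is of the moment at which its call begins. There is no depth.
A pose or a line that the arm cannot do raises manip.MotionError and nothing moves.
- manip.hand_in(): hands the job in; it is judged then, once.
The state is a dict: "clock": time; "joint_positions": joint angles; "joint_vel": joint speeds; "tau": joint torques, N m; "ee_pos": TCP position; "orientation": TCP orientation; "wrist_force": force on the tool from outside, world axes, zero at the start; "torque": the same for the moment, N m; "width": finger opening in m; "grip_force": force on a finger pad.
Only numpy, scipy, OpenCV 4.12 (cv2) and the standard library are available. Lean on these libraries where they do the work, as an engineer would, in place of code of your own. Each camera call takes 0.05 s, during which the arm holds its last target. There are 200 camera calls.

## Task

The control panel is wired: hang up the blue-handled nut driver that stands in the wooden bench block. Put it on the free middle hook of the tool rack, between the red and the yellow one, shaft between the two prongs and collar resting flat on both, and let go of it. Do not knock the red and yellow drivers out of their places.

Things in the scene. Friction and masses are not known exactly. Their poses are not given: they have to be found in the camera images.
- blue_driver_handle (a point): Middle of the blue handle (round, 32 mm across, 94 long, vertical; z up). Underside of its 44 mm collar is 53 mm below this point; below it an 8 mm shaft, then a 16 mm socket 30 long, ending 163 mm below. 0.11 to 0.22 kg. Stands upright, 38 mm deep in a plywood block (80 x 180 x 50 mm); a like green one is in the block's other hole, 100 mm off, nearer or farther along x. Raise 40 mm to clear.
- hook (a point): Seat of the free middle hook, 170 mm up, level with the prong tops; the collar's underside rests here. x: into the hook, away from the robot; y along the rail; yaw within 15 degrees. Two 8 mm bars along x, 24 mm clear between, open at -x; their tips rise 12 mm above the seat, 30 to 44 mm before it. Rail face 34 mm behind, its top 15 mm above, rack's highest part. Base plate 8 mm thick.
- red_driver_handle (a point): Middle of the red handle. This driver, alike in size to the blue one, hangs loose on the hook 70 mm to one side of the free hook (left or right); handle middle 53 mm above the hooks' seat level. It stays where it is.
- yellow_driver_handle (a point): Middle of the yellow handle. This driver, alike in size to the blue one, hangs loose on the hook 70 mm to the other side of the free hook; handle middle 53 mm above the hooks' seat level. It stays where it is.
Not all that is in view belongs to the job. There is more than one size of the part that bears blue_driver_handle; the job needs the smaller.

How it is judged:
By the outcome, as a careful person would: the job done as asked, in the order asked, and still so for the second after the job is handed in, with the robot touching nothing.
It also fails if it takes over 40 s, if anything falls off the work surface, if the arm or the gripper's body presses on something with over 40 N, if the wrist force passes 120 N, or if a joint passes its speed limit or range.

## Working session

There is one attempt and no reset: what is moved stays moved. The work goes in short steps, each a Python script; the robot and the scene stay as the last script left them, time stands still between calls to the robot, and variables do not carry over. Pictures are saved under pics/ and viewed, at most 10 in all, crops included, and the job is handed in when it is done.

```bash
mkdir -p pics; cat > h.py <<'E'
import numpy as np, cv2
from plant import manip
def cam(n): return manip.read_camera(n)
def ray(c,u,v):
    p=np.linalg.inv(c["mtx"])@[u,v,1]; d=p[:2].copy()
    for _ in range(30): d=p[:2]/(1+c["k1"]*(d@d))
    T=np.array(c["camera_from_world"]); R=T[:3,:3]
    w=R.T@np.r_[d,1]; return -R.T@T[:3,3], w/np.linalg.norm(w)
def on_z(c,u,v,z):
    o,d=ray(c,u,v); return o+d*(z-o[2])/d[2]
def tri(c1,p1,c2,p2):
    o1,d1=ray(c1,*p1);o2,d2=ray(c2,*p2)
    s=np.linalg.lstsq(np.c_[d1,-d2],o2-o1,rcond=None)[0]
    a,b=o1+s[0]*d1,o2+s[1]*d2; return (a+b)/2,np.linalg.norm(a-b)
def proj(c,P):
    q=np.array(c["camera_from_world"])@np.r_[P,1]; s=q[:2]/q[2]; s=s*(1+c["k1"]*(s@s))
    return (np.array(c["mtx"])@np.r_[s,1])[:2]
def save(n,img,sc=1):
    cv2.imwrite("pics/"+n,cv2.resize(img[:,:,::-1],None,fx=sc,fy=sc,interpolation=cv2.INTER_CUBIC))
E
python3 - <<'E'
from h import *
for n in("side","top"):
    c=cam(n); save(n+"0.png",c["img"],1.5); print(n,c["k1"],ray(c,256,192)); 
o=manip.get_obs(); print(o["clock"],o["orientation"])
E
```

```text
side -0.12243116351802319 (array([ 0.21770264, -0.52343975,  0.848552  ]), array([ 0.27345372,  0.58238471, -0.76553975]))
top -0.14962989423671297 (array([ 0.27174524, -0.00208533,  1.18879879]), array([ 0.20526241, -0.0062577 , -0.97868697]))
0.1 [ 2.32735541e-01  9.72539445e-01 -1.02867293e-03 -3.71188190e-04]
```

View pics/side0.png

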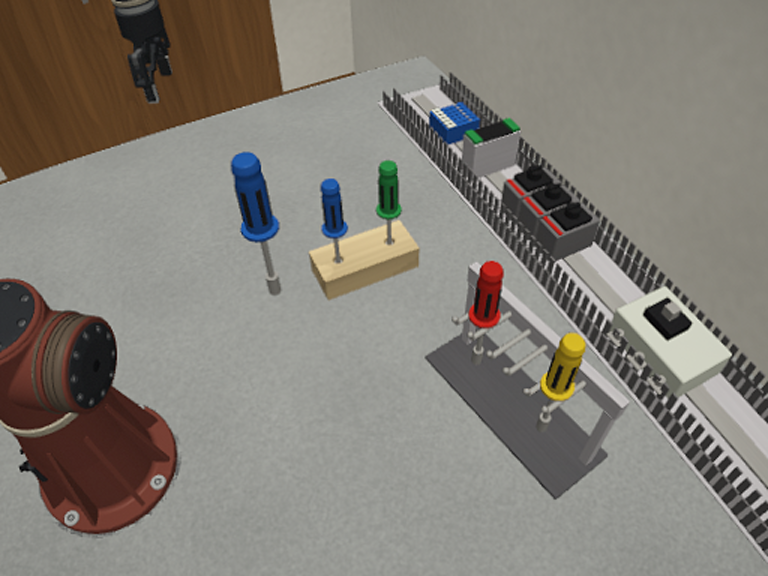

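View pics/top0.png

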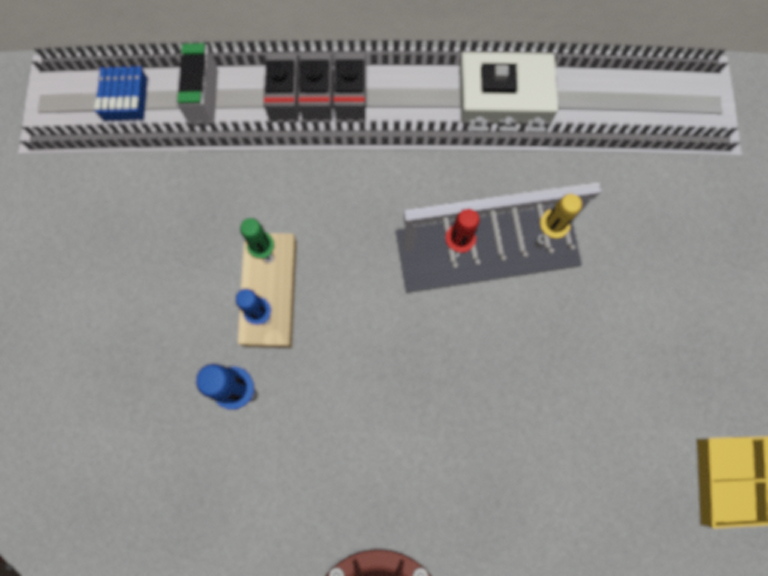

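The side view shows the small blue driver in the block at (221,139) in raw pixels. The large blue one stands at (170,131), outside the block. The blue terminal part is at (303,80). In the top view these are at (168,204), (150,257) and (80,62). The small driver shares the block with the green one, so I choose it. The rack has red on the left and yellow on the right, and the free prongs are at about (330,157) and (346,155) in the top view.

```bash
cat >> h.py <<'E'
HUE=dict(blue=(100,125),green=(45,85),red=None,yellow=(20,33))
def blob(c,col,near):
    h=cv2.cvtColor(c["img"],cv2.COLOR_RGB2HSV)
    if col=="red": m=cv2.inRange(h,(0,170,70),(6,255,255))|cv2.inRange(h,(174,170,70),(180,255,255))
    else: m=cv2.inRange(h,(HUE[col][0],120,40),(HUE[col][1],255,255))
    m=cv2.morphologyEx(m,cv2.MORPH_CLOSE,np.ones((5,5)))
    cs=[k for k in cv2.findContours(m,cv2.RETR_EXTERNAL,cv2.CHAIN_APPROX_NONE)[0] if cv2.contourArea(k)>60]
    k=min(cs,key=lambda k:np.linalg.norm(k[:,0].mean(0)-near)); k=cv2.convexHull(k)
    M=cv2.moments(k); return np.array([M["m10"],M["m01"]])/M["m00"],k
def axis_xy(cs,pts):  # vertical planes through camera and axis
    A,b=[],[]
    for c,p in zip(cs,pts):
        o,d=ray(c,*p); n=np.array([-d[1],d[0]]); n/=np.linalg.norm(n); A.append(n); b.append(n@o[:2])
    return np.linalg.solve(A,b)
E
python3 - <<'E'
from h import *
s,t=cam("side"),cam("top")
for col,a,b in(("blue",(221,139),(168,204)),("green",(259,125),(170,160)),("red",(325,196),(308,153)),("yellow",(376,243),(375,143))):
    p,k1=blob(s,col,a);q,k2=blob(t,col,b); X=axis_xy((s,t),(p,q)); print(col,p,q,cv2.boundingRect(k1),X,tri(s,p,t,q))
img=np.full((600,800,3),0,np.uint8)
A=cv2.resize(t["img"][115:205,255:405],None,fx=4,fy=4,interpolation=cv2.INTER_CUBIC)
B=cv2.resize(s["img"][90:210,190:290],None,fx=2,fy=2,interpolation=cv2.INTER_CUBIC)
C=cv2.resize(s["img"][170:290,280:430],None,fx=4,fy=4,interpolation=cv2.INTER_CUBIC)
save("blue.png",B);save("rackT.png",A);save("rackS.png",C)
E
```

```text
blue [221.46567657 139.5709571 ] [168.2763958  204.05306799] (214, 119, 18, 40) [0.45957005 0.17817741] (array([0.45887377, 0.17714104, 0.17188169]), np.float64(0.0006534952484910424))
green [258.52335792 127.13136635] [170.56022409 158.81512605] (251, 107, 16, 39) [0.55877973 0.17659516] (array([0.55823948, 0.1760456 , 0.17164926]), np.float64(0.0005127919299825051))
red [324.38841202 196.96566524] [308.58068966 153.77333333] (313, 174, 22, 45) [ 0.55719701 -0.11712642] (array([ 0.55681085, -0.1169358 ,  0.21730123]), np.float64(0.0009469403959247873))
yellow [375.32959906 245.18003145] [373.58872651 144.16075157] (360, 222, 30, 45) [ 0.57939043 -0.2549909 ] (array([ 0.57919013, -0.25461758,  0.21561321]), np.float64(0.0010696812015505066))
```

View pics/rackT.png

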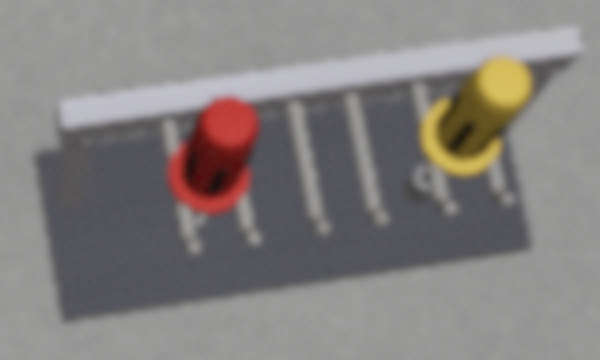

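View pics/rackS.png

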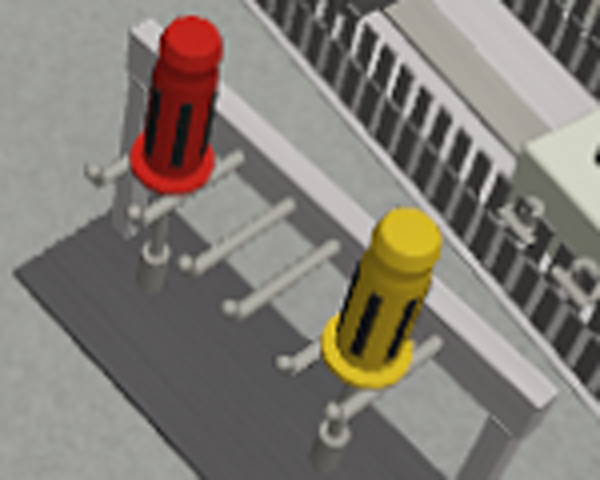

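View pics/blue.png

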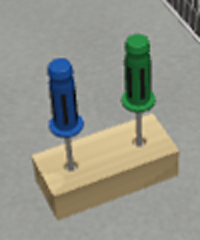

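The top crop shows the free prong tips at (335,171) and (349,169), with roots at (329,140) and (343,138). The side crop shows the tips at (327,236) and (338,246). The blue crop confirms the small blue driver standing in the block's near hole, with green farther off.

```bash
python3 - <<'E'
from h import *
s,t=cam("side"),cam("top")
f=lambda u,v,o:((u+.5)/4-.5+o[0],(v+.5)/4-.5+o[1])
T=(255,115);S=(280,170);P={}
for n,a,b in(("tipL",(322,227),(190,264)),("tipR",(379,217),(234,307)),("rootL",(296,103),(291,205)),("rootR",(352,95),(335,246))):
    P[n]=tri(t,f(*a,T),s,f(*b,S)); print(n,P[n])
for n,a in(("railL",(70,128)),("railR",(580,50))): P[n]=on_z(t,*f(*a,T),.185); print(n,P[n])
d=P["railL"]-P["railR"]; print("rail yaw",np.degrees(np.arctan2(-d[0],d[1])))
tm=(P["tipL"][0]+P["tipR"][0])/2; rm=(P["rootL"][0]+P["rootR"][0])/2
d=rm-tm; print(tm,rm,np.linalg.norm(d),"yaw",np.degrees(np.arctan2(d[1],d[0])))
E
```

```text
tipL (array([ 0.52930227, -0.17737869,  0.17955934]), np.float64(0.0012525132806903664))
tipR (array([ 0.53468793, -0.20819578,  0.17984134]), np.float64(0.0008701197047595529))
rootL (array([ 0.59979328, -0.16661904,  0.17099541]), np.float64(0.0015138324690425393))
rootR (array([ 0.60477125, -0.19767766,  0.17089028]), np.float64(0.0012693329471703352))
railL [ 0.5813962  -0.04289466  0.185     ]
railR [ 0.62797105 -0.32278588  0.185     ]
rail yaw 9.447646040429987
[ 0.5319951  -0.19278724  0.17970034] [ 0.60228227 -0.18214835  0.17094284] 0.07162517425985718 yaw 8.607133153207599
```

```bash
cat >> h.py <<'E'
from scipy.spatial.transform import Rotation as Rn
def quat(a,flip=False):  # tool down, closing direction at world angle a (deg)
    a=np.radians(a+180*flip); y=np.array([np.cos(a),np.sin(a),0]); z=np.array([0,0,-1.]); return Rn.from_matrix(np.c_[np.cross(y,z),y,z]).as_quat()
E
python3 - <<'E'
from h import *
s,t=cam("side"),cam("top")
p,k1=blob(s,"blue",(170,131));q,k2=blob(t,"blue",(150,257)); X=axis_xy((s,t),(p,q)); print("big",X,tri(s,p,t,q))
top=k1[k1[:,0,1].argmin(),0]; o,d=ray(s,*top); r=np.linalg.norm(X-o[:2])/np.linalg.norm(d[:2]); print("top z",o[2]+r*d[2])
q0=manip.get_obs()["joint_positions"]; print(np.degrees(q0))
for P in((.4596,.178,.32),(.4596,.178,.153),(.4596,.178,.27),(.5686-.105*.987,-.187-.105*.158,.23),(.5686,-.187,.201)):
  for a in(0,9,90,99):
    for f in(0,1):
      j=manip.inverse_kinematics(np.array(P),quat(a,f)); print(P[2],a,f,None if j is None else np.round(j,2))
E
```

```text
big [0.34218039 0.19727254] (array([0.34294708, 0.20019923, 0.22625154]), np.float64(0.0005157278131409028))
top z 0.310967708232481
[ 5.66539202e+01  1.24332357e+01  9.24521052e+01  9.82718164e-04
  7.51328824e+01 -6.42833820e+00]
0.32 0 0 [ 0.23 -0.13  1.81 -0.    1.46  0.23]
0.32 0 1 None
0.32 9 0 [ 0.23 -0.13  1.81 -0.    1.46  0.07]
0.32 9 1 None
0.32 90 0 [ 0.23 -0.13  1.81 -0.    1.46 -1.34]
0.32 90 1 [ 0.23 -0.13  1.81 -0.    1.46  1.8 ]
0.32 99 0 [ 0.23 -0.13  1.81 -0.    1.46 -1.5 ]
0.32 99 1 [ 0.23 -0.13  1.81 -0.    1.46  1.64]
0.153 0 0 [ 0.23  0.02  1.99 -0.    1.13  0.23]
0.153 0 1 None
0.153 9 0 [ 0.23  0.02  1.99 -0.    1.13  0.07]
0.153 9 1 None
0.153 90 0 [ 0.23  0.02  1.99 -0.    1.13 -1.34]
0.153 90 1 [ 0.23  0.02  1.99 -0.    1.13  1.8 ]
0.153 99 0 [ 0.23  0.02  1.99 -0.    1.13 -1.5 ]
0.153 99 1 [ 0.23  0.02  1.99 -0.    1.13  1.64]
0.27 0 0 [ 0.23 -0.1   1.87 -0.    1.37  0.23]
0.27 0 1 None
0.27 9 0 [ 0.23 -0.1   1.87 -0.    1.37  0.07]
0.27 9 1 None
0.27 90 0 [ 0.23 -0.1   1.87 -0.    1.37 -1.34]
0.27 90 1 [ 0.23 -0.1   1.87 -0.    1.37  1.8 ]
0.27 99 0 [ 0.23 -0.1   1.87 -0.    1.37 -1.5 ]
0.27 99 1 [ 0.23 -0.1   1.87 -0.    1.37  1.64]
0.23 0 0 [-0.55 -0.03  1.89 -0.    1.29 -0.55]
0.23 0 1 None
0.23 9 0 [-0.55 -0.03  1.89 -0.    1.29 -0.71]
0.23 9 1 [-0.55 -0.03  1.89 -0.    1.29  2.43]
0.23 90 0 [-0.55 -0.03  1.89 -0.    1.29 -2.12]
0.23 90 1 [-0.55 -0.03  1.89 -0.    1.29  1.02]
0.23 99 0 [-0.55 -0.03  1.89 -0.    1.29 -2.28]
0.23 99 1 [-0.55 -0.03  1.89 -0.    1.29  0.86]
0.201 0 0 [-0.43  0.19  1.71 -0.    1.25 -0.43]
0.201 0 1 None
0.201 9 0 [-0.43  0.19  1.71 -0.    1.25 -0.59]
0.201 9 1 [-0.43  0.19  1.71 -0.    1.25  2.55]
0.201 90 0 [-0.43  0.19  1.71 -0.    1.25 -2.01]
0.201 90 1 [-0.43  0.19  1.71 -0.    1.25  1.14]
0.201 99 0 [-0.43  0.19  1.71 -0.    1.25 -2.16]
0.201 99 1 [-0.43  0.19  1.71 -0.    1.25  0.98]
```

The rack measurements agree: seat ≈ (0.5686, -0.187), yaw ≈ 9°, and the red/yellow midpoint matches. The large blue driver is 117 mm away from the target in -x, so it is clear of the grasp.

```bash
python3 - <<'E'
from h import *
q=quat(9.1); manip.command_gripper(.062,60)
manip.move_to(np.array([.4592,.1777,.32]),q)
manip.move_straight(np.array([.4592,.1777,.163]),velocity=.12,force_limit=10)
print(manip.get_obs()["ee_pos"])
manip.command_gripper(0.02,60)
o=manip.get_obs(); print(o["width"],o["grip_force"],o["wrist_force"],o["torque"])
print(manip.move_straight(np.array([.4592,.1777,.213]),velocity=.08))
o=manip.get_obs(); print(o["clock"],o["width"],o["grip_force"],o["wrist_force"],o["ee_pos"])
s,t=cam("side"),cam("top"); im=np.hstack([cv2.resize(c["img"][v:v+140,u:u+130],None,fx=3,fy=3) for c,u,v in((s,175,60),(t,110,130))]); save("lift.png",im)
E
```

```text
[0.45998098 0.17789693 0.16397418]
0.03062479592149511 59.16825234889984 [1.13309338 0.61442064 3.04006418] [ 0.07292687 -0.14413365  0.01536268]
False
4.9583 0.030751158510483365 59.58609580993652 [ 0.46580535  0.36312812 -1.29623292] [0.45862106 0.17757836 0.21257953]
```

View pics/lift.png

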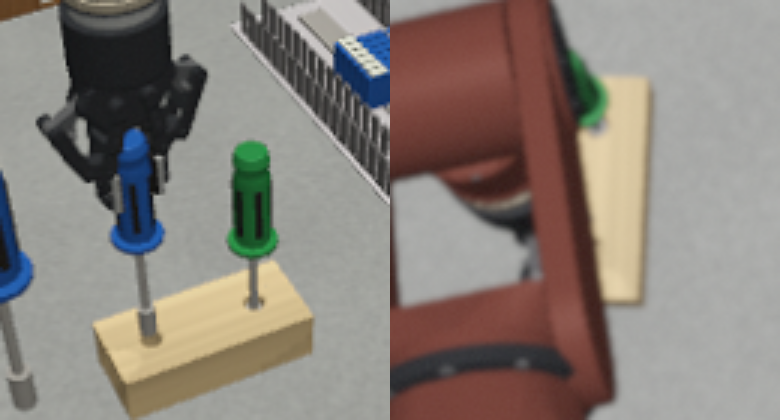

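The lift picture shows the blue driver held at (137,190), hanging vertical, with its socket just clear of the block at (148,325). Next I move to the front of the hook.

```bash
python3 - <<'E'
from h import *
S=np.array([.5686,-.187]); xd=np.array([np.cos(np.radians(9.1)),np.sin(np.radians(9.1))])
manip.move_straight(np.array([.4592,.1777,.236]),velocity=.15)
manip.move_straight(np.r_[S-.115*xd,.236],velocity=.2)
manip.sleep(.3); o=manip.get_obs(); print(o["clock"],o["width"],o["ee_pos"],o["wrist_force"])
s,t=cam("side"),cam("top"); save("pre.png",np.hstack([c["img"][v:v+170,u:u+190] for c,u,v in((s,230,130),(t,250,80))]),2)
p,k=blob(s,"blue",proj(s,np.r_[o["ee_pos"][:2],.24])); print(p,cv2.boundingRect(k),proj(s,np.r_[o["ee_pos"][:2],.2475]),proj(s,np.r_[o["ee_pos"][:2],.197]))
# blue collar: lowest row of blob vs plane at collar
print(on_z(s,*p,o["ee_pos"][2]+.0115-.004))
E
```

```text
7.725 0.030822986602374702 [ 0.45511445 -0.20488516  0.23602457] [-0.0817469  -0.4721694  -1.56343515]
[303.27502662 248.2172524 ] (290, 223, 24, 43) [303.63272556 241.93937738] [301.67581029 257.12544057]
[ 0.4495961  -0.21356572  0.24352457]
```

View pics/pre.png

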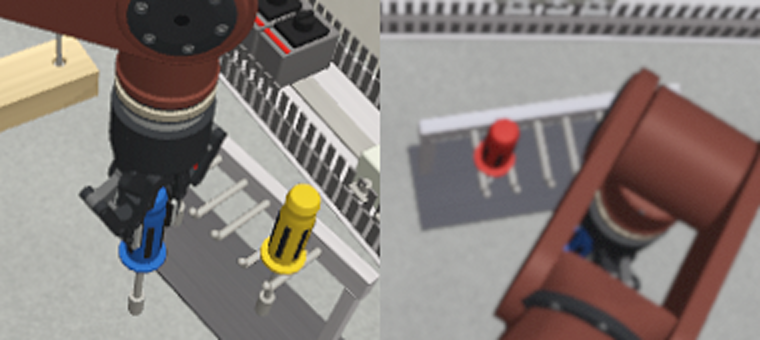

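The pre-hook picture shows the blue collar at (302,257) in full side pixels, matching the projected (301.7,257.1). Red and yellow are untouched. Now I enter the hook.

```bash
python3 - <<'E'
from h import *
S=np.array([.5686,-.187])
o=manip.get_obs(); print("socket exp",proj(s:=cam("side"),np.r_[o["ee_pos"][:2],.0845]))
print("hit",manip.move_straight(np.r_[S,.236],velocity=.08,force_limit=8))
manip.sleep(.2); o=manip.get_obs(); print(o["clock"],o["ee_pos"],o["wrist_force"],o["torque"])
s=cam("side"); save("in.png",s["img"][130:290,270:430],3)
E
```

```text
socket exp [297.9617147 285.7710322]
hit False
9.6583 [ 0.56835823 -0.18708401  0.23608338] [ 0.33406572  0.67033113 -1.85101316] [ 0.0213162   0.07214548 -0.03704613]
```

View pics/in.png

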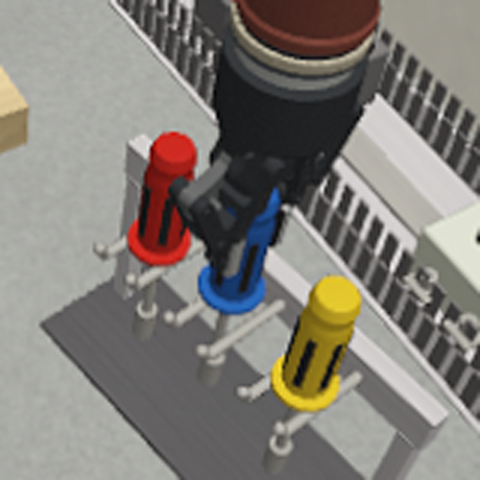

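The shaft is between the free prongs at (222,320) in the crop, with nothing disturbed. Next: lower until contact, release and retreat.

```bash
python3 - <<'E'
from h import *
S=np.array([.5686,-.187])
print("hit",manip.move_straight(np.r_[S,.208],velocity=.03,force_limit=4))
o=manip.get_obs(); print(o["clock"],o["ee_pos"],o["wrist_force"])
manip.command_gripper(.04,20); manip.command_gripper(.062)
o=manip.get_obs(); print(o["width"],o["wrist_force"],o["ee_pos"])
z=o["ee_pos"]; print("hit",manip.move_straight(np.r_[z[:2],.33],velocity=.08,force_limit=8))
manip.move_straight(np.array([.40,.0,.36]),velocity=.2)
manip.sleep(.3); print(manip.get_obs()["clock"])
s,t=cam("side"),cam("top")
for col,h in(("red",(.5568,-.117)),("blue",S),("yellow",(.579,-.255))):
    g=np.r_[h,.218]; p,_=blob(s,col,proj(s,g)); q,_=blob(t,col,proj(t,g)); print(col,axis_xy((s,t),(p,q)),tri(s,p,t,q))
save("end.png",np.hstack([c["img"][v:v+150,u:u+180] for c,u,v in((s,270,150),(t,240,80))]),2)
E
```

```text
hit True
10.4583 [ 0.56832027 -0.18684296  0.21185993] [-0.09609714  0.09332796  4.42301192]
0.062017035509445845 [ 0.60136517 -0.21202327 -0.01919495] [ 0.56719152 -0.18633141  0.21013487]
hit False
14.4167
red [ 0.55454115 -0.12030501] (array([ 0.55781404, -0.12209095,  0.22471093]), np.float64(0.008339360434603734))
blue [ 0.56682729 -0.18423579] (array([ 0.5665114 , -0.18391014,  0.21544024]), np.float64(0.001075676041452867))
yellow [ 0.57962146 -0.2549737 ] (array([ 0.5794495 , -0.25465355,  0.21521883]), np.float64(0.0009180084847014013))
```

View pics/end.png

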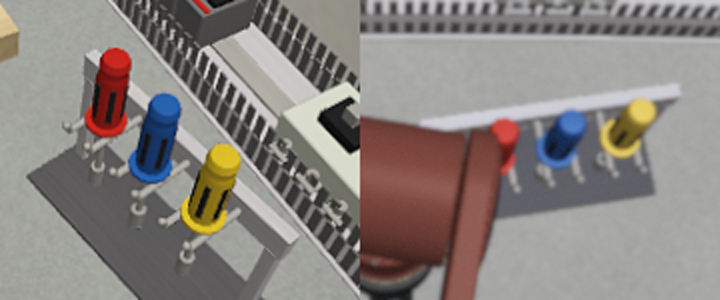

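In the final picture the blue driver hangs upright at (155,140) in the crop, at the same height as its neighbours (0.2154 against yellow's 0.2152). Red is only partly hidden by the arm in the top view, and the side view shows it in place.

```bash
python3 -c "
from plant import manip
print(manip.hand_in())"
```

```text
the job is handed in; nothing more can be done
None
```

The small blue driver hangs on the free middle hook, released, with the red and yellow drivers still in their places; I handed the job in at about 14.5 s on the robot's clock.

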